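Set a timber offcut against the flip stop of a cross-cut board

TASK

Get the timber offcut ready for sawing to length on the cross-cut board: push the flip stop over so that its blade hangs down in front of the fence, tip the offcut, which stands on end, over towards the stop so that it lies flat on its broad side, and push it until its long side is flat against the fence and its end butts against the stop's blade. Only push with the fingers: do not pick the offcut up, and leave the try square, the pencil and the tape measure where they lie.

Things in the scene. Friction and masses are not known exactly. Their poses are not given: they have to be found in the camera images.
- saw_board: Cross-cut board fixed on the bench: plywood base 150 (x) x 340 (y) x 18 mm with an aluminium fence along its far edge. Origin: centre of the underside, on the bench; x towards the fence, y along the fence to the left. The fence's face, looking to -x, is at x = 45 mm; the fence is 22 mm thick, full length, its top 66 mm over the bench. A 3 mm saw kerf crosses it at y = -20 mm.
- length_stop: Dark steel carriage of the flip stop, locked on the fence near its right (-y) end; its place varies. Origin: on the fence's upper front edge, mid-width of the blade; axes as the board's. The blade's hinge pin runs along y at x = -12, z = 10 mm. The carriage reaches 18 mm over the fence, its round clamping knob, 34 mm to the right, 22 mm.
- stop_face (a point): Where the middle of the blade's left (+y) face is when the blade hangs down, 8 mm left of the carriage's origin (does not move with the blade). The offcut's right end must butt here.
- stop_blade (a joint): Angle of the aluminium blade, 34 deep, 16 wide (along fence), 54 mm long from its pin. 0: hangs in front of the fence, in use. 3.14: straight up. Starts at about 3.4: leans back over the fence, tip 54 mm over the fence top, 27 mm behind its face. Push its back forward (-x) to below 2.8 and it falls down in front by its weight within 2 s; let go sooner, it falls back.
- blade_mid (a point): Centre of the blade, moves with it.
- timber_mid (a point): Centre of the loose wooden offcut, 56 x 130 x 44 mm along its own x, y, z. It starts standing on end on the left of the board: own y down, own z (44 mm) to the left along the fence, +-0.3 rad of yaw. Tipped to the right over its lower right edge it lies on a 56 x 130 side: own z up, own y along the fence to the left, centre 22 mm over the base (40 over the bench).
- square: Try square with a wooden stock and a steel blade, 200 x 120 x 18 mm, lies loose on the bench to the left of the board: a bystander. Origin: centre of the underside.
- tape: Tape measure, 38 x 87 x 67 mm, stands loose on the bench in front of the board, right of the vice: a bystander. Origin: centre of the underside.
- pencil_red: Pencil, 164 mm long, 7 mm thick, lies loose on the bench in front of the board: a bystander. Origin: centre of the underside.
- timber: The same offcut, 0.14 to 0.28 kg: origin at the middle of the 56 x 130 mm side that is its underside once it is tipped over to the right (22 mm from its centre along own z).

How it is judged:
By the outcome, as a careful person would: the job done as asked, in the order asked, and still so for the second after the job is handed in, with the robot touching nothing.
It also fails if it takes over 72 s, if anything falls off the work surface, if the arm or the gripper's body presses on something with over 40 N, if the wrist force passes 120 N, or if a joint passes its speed limit or range.

ROBOT

A 7-joint arm with a two-finger parallel gripper is mounted at the origin on a cart in front of the work surface, level with it; the furniture and walls round the work are solid. World frame = base frame: x ahead of the robot, y to its left, z up, the work surface at z = 0. Lengths are in m, angles in rad, forces in N, time in s.
With the tool pointing down it reaches from about 0.35 to 0.9 m from the base axis. Payload 8.1 kg.
Tool frame: the origin (TCP) lies between the finger pads; the fingertips stand ahead of it and the grasp point (between the pads) is the TCP (arm.nose_length is the z of the fingertips in the tool frame, in m); z points along the fingers, y is the line along which they close (so a half turn about z gives the same grasp; the last joint's range is limited). The gripper opens to 92 mm and grips with 3 to 60 N. Pads are 19 mm wide; open, the fingers measure 130 mm over their backs; the gripper's body (75 mm by 190 mm) begins 47 mm behind the grasp point.
Start: joints at [-1.222, 0.434, 0.025, 1.573, -0.012, 1.134, -0.075], TCP at [0.273, 0.562, 0.246] pointing down, gripper open.
Joint ranges: [-2.62, 2.62], [-0.44, 2.09], [-1.27, 1.32], [0.08, 2.57], [-1.32, 4.46], [0.12, 2], [-2.74, 2.74]. Speed limits (rad/s): [2.22, 2.22, 3.01, 3.01, 3.14, 3.14, 3.14].

INTERFACE

Orientations are given as a rotation vector (axis times angle).
In Python, from cell import sensors, optics, arm gives the robot as it stands.
- The arm moves only by the tool arm_command, never from a script. Its argument "deltas" is one flat list of numbers, 7 for each row, row after row: the turn, a rotation vector about the world's x, y, z as a fraction of full scale, then the shift along the world's x, y, z as a fraction of full scale, then the finger opening in mm, from 0 to 91.8. In form: [wx, wy, wz, dx, dy, dz, fingers, wx, wy, wz, dx, dy, dz, fingers, ...]. A call has 1 to 20 rows; each row is the pose to reach, as a shift and turn from the pose commanded when the call began; what a row does not reach only later rows make up. Full scale, the value 1, is 1 m for a shift and 90 degrees for a turn. A row lasts 1/10 s, in which the tool goes at most 50 mm and 8.59 degrees, less where a joint would pass 70% of its speed; a pose out of reach is approached as far as the arm can. A call with a number of a shift or a turn outside -1 to 1 is refused whole. A call with a gripper value outside its range is refused whole. The fingers move at their own pace and stop on an object; "force" is the grip in N (left out, the last holds). Time passes only in rows, so rows that repeat a pose let the fingers close. It gives the time, the measured TCP pose, the force, the opening and the grip force at its end, in the units of the state.
- sensors.observe(): the state, without advancing time (a new reading comes with each control period).
- optics.get_image(name): name is "scene" or "top" or "wrist"; returns the picture (420x560x3 uint8, blue, green, red); there is no depth.
- optics.calibration(name): a dict with "camera_matrix" (3x3 intrinsics, pixels), "rvec" (rotation vector, rad) and "tvec" (3), from world to camera coordinates, as OpenCV has them. Camera axes: x right, y down, z forward; pixel columns grow to the right and rows downward; lengths in m; the calibration is good to about 2 mm. A picture is of the moment at which its call begins: read the wrist's pose just before it. calibration takes no time and is no camera call; for the wrist camera it gives the pose at the moment of the call.
- arm.sign_off(): hands the job in; it is judged then, once.
The state is a dict: "clock": time; "joints": joint angles; "dq": joint speeds; "joint_efforts": joint torques, N m; "position": TCP position; "ee_rot": TCP orientation; "force": force on the tool from outside, world axes, zero at the start; "ft_torque": the same for the moment, N m; "width": opening from 0.0 (shut) to 1.0 (fully open); "gripper_force": force on a finger pad.
Only numpy, scipy, OpenCV 4.12 (cv2) and the standard library are available. Lean on these libraries where they do the work, as an engineer would, in place of code of your own. Each camera call takes 0.05 s, during which the arm holds its last target. There are 200 camera calls.

## Working session

There is one attempt and no reset: what is moved stays moved. The work goes in short steps, Python scripts to look and compute and a tool call to move; the robot and the scene stay as the last step left them, time stands still between calls to the robot, and variables do not carry over. Pictures are saved under pics/ and viewed, at most 10 in all, crops included, and the job is handed in when it is done.

Besides the shell and the picture viewer there is one more tool, called after "Request:" as a command line: name --argument value ..., lists and objects as JSON in quotes. arm_command: Moves the arm, as the interface text tells. Its arguments: {"type":"object","properties":{"deltas":{"type":"array","items":{"type":"number"}},"force":{"type":"number"}},"required":["deltas"]}

```bash
mkdir -p pics; ls
python3 - <<'E'
from cell import sensors, optics, arm
import cv2,numpy as np
s=sensors.observe();print({k:np.round(v,3) for k,v in s.items()},arm.nose_length)
a=[]
for n in("scene","top"):
    im=optics.get_image(n);cv2.imwrite(f"pics/{n}0.png",im)
    c=optics.calibration(n);R=cv2.Rodrigues(np.array(c["rvec"]))[0];print(n,-R.T@np.array(c["tvec"]).ravel(),R[2])
E
```

```text
pics
{'clock': np.float64(0.0), 'joints': array([-1.222,  0.435,  0.025,  1.574, -0.012,  1.134, -0.075]), 'dq': array([-0.001,  0.001, -0.001,  0.001, -0.001,  0.   , -0.001]), 'joint_efforts': array([-1.0000e-03, -6.6785e+01,  9.8500e-01, -3.1447e+01, -6.1000e-02,
        4.3000e-02,  0.0000e+00]), 'position': array([0.273, 0.562, 0.245]), 'ee_rot': array([-7.040e-01, -3.062e+00,  2.000e-03]), 'force': array([ 0.095,  0.164, -0.158]), 'ft_torque': array([-0.014,  0.044,  0.01 ]), 'gripper_force': np.float64(0.0), 'width': np.float64(0.997)} 0.019
scene [-0.05906891 -0.41840722  0.63014256] [ 0.61301597  0.49020064 -0.61960855]
top [0.166465   0.17010693 1.1599012 ] [ 0.27600629 -0.14237455 -0.95055248]
```

View pics/scene0.png

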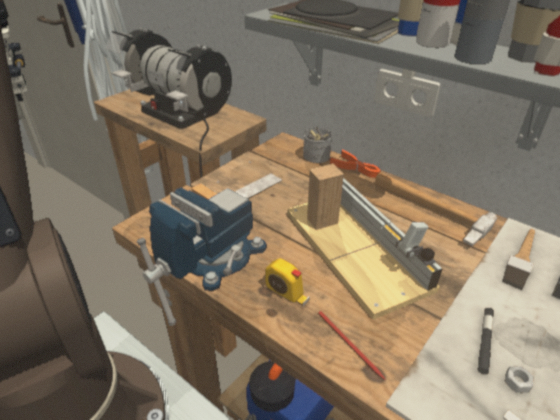

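View pics/top0.png

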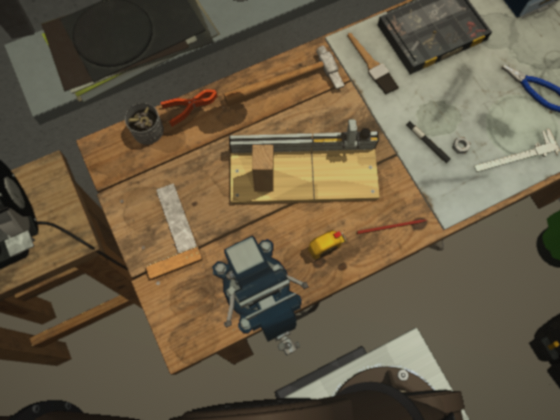

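The scene view shows the board with the offcut standing at (325,195) and the stop at (412,237). In the top view the board spans (230-380, 130-203), with the offcut at (263,167) and the stop at (352,133). I'll take enlarged crops for corner pixels.

Run:
```python
import cv2,numpy as np
a=cv2.imread("pics/top0.png")[112:217,218:393];b=cv2.imread("pics/scene0.png")[155:325,275:450]
a=cv2.resize(a,None,fx=4,fy=4,interpolation=2);cv2.imwrite("pics/topc.png",a)
b=cv2.resize(b,None,fx=3.4,fy=3.4,interpolation=2);cv2.imwrite("pics/scenec.png",b)
```

```text
(no output)
```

View pics/topc.png

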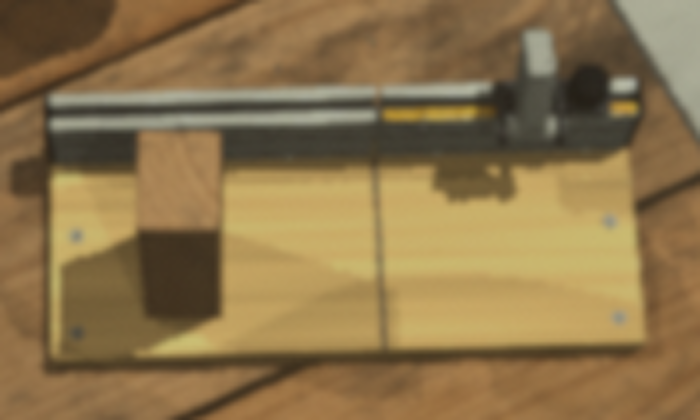

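View pics/scenec.png

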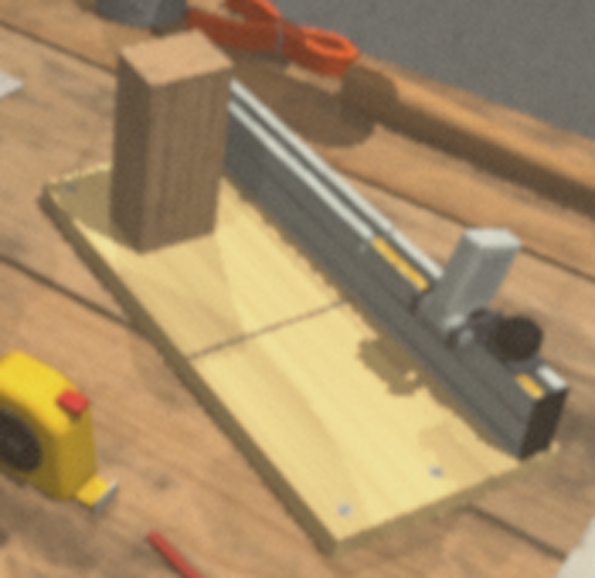

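The top crop gives the offcut top corners (137,133),(220,132),(222,230),(140,231), the board's front corners (48,358),(644,345) and the blade column at about 537. The scene crop confirms that the blade leans back.

```bash
cat > h.py <<'E'
import cv2,numpy as np
from cell import sensors, optics, arm
def ray(n,pts,z,c=None):
    c=c or optics.calibration(n);K=np.array(c["camera_matrix"]);R=cv2.Rodrigues(np.array(c["rvec"]))[0];C=-R.T@np.array(c["tvec"]).ravel()
    p=np.array(pts,float).reshape(-1,2);d=(R.T@np.linalg.inv(K)@np.c_[p,np.ones(len(p))].T).T
    return C+d*((z-C[2])/d[:,2])[:,None]
E
python3 - <<'E'
from h import *
np.set_printoptions(precision=4,suppress=True)
T=lambda p:np.array(p,float)/4+[218-.375,112-.375]
S=lambda p:np.array(p,float)/3.4+[275-.35,155-.35]
print("board T",ray("top",T([(48,356),(644,344),(628,150),(52,165),(376,160),(384,348)]),.018))
print("board S",ray("scene",S([(45,198),(333,543),(525,457),(345,300),(190,355)]),.018))
print("timber top T",ray("top",T([(137,133),(220,132),(222,230),(140,231)]),.148))
print("timber top S",ray("scene",S([(120,50),(193,32),(232,68),(155,85)]),.148))
print("timber bot T",ray("top",T([(147,316),(218,317)]),.018))
print("timber bot S",ray("scene",S([(113,222),(143,250),(215,233)]),.018))
print("fence top T front", ray("top",T([(52,131),(376,124),(380,92),(50,98),(636,92)]),.066))
print("fence top S right end", ray("scene",S([(530,408),(565,385)]),.066))
print("blade T tip", ray("top",T([(524,32),(552,32)]),.12),"base",ray("top",T([(515,130),(553,130)]),.076))
print("blade S tip", ray("scene",S([(468,232),(520,238)]),.12))
E
```

```text
board T [[ 0.581   0.0815  0.018 ]
 [ 0.4365 -0.2261  0.018 ]
 [ 0.5462 -0.2782  0.018 ]
 [ 0.6879  0.0294  0.018 ]
 [ 0.6064 -0.1423  0.018 ]
 [ 0.5003 -0.092   0.018 ]]
board S [[ 0.5675  0.0647  0.018 ]
 [ 0.4345 -0.2297  0.018 ]
 [ 0.5534 -0.2811  0.018 ]
 [ 0.6047 -0.1406  0.018 ]
 [ 0.5037 -0.0944  0.018 ]]
timber top T [[ 0.6254 -0.002   0.148 ]
 [ 0.6067 -0.0411  0.148 ]
 [ 0.5565 -0.0175  0.148 ]
 [ 0.5747  0.0205  0.148 ]]
timber top S [[ 0.5769  0.0175  0.148 ]
 [ 0.622  -0.0047  0.148 ]
 [ 0.6031 -0.0452  0.148 ]
 [ 0.5591 -0.0206  0.148 ]]
timber bot T [[ 0.5779  0.0205  0.018 ]
 [ 0.5593 -0.0156  0.018 ]]
timber bot S [[ 0.5758  0.0147  0.018 ]
 [ 0.5649 -0.017   0.018 ]
 [ 0.6086 -0.043   0.018 ]]
fence top T front [[ 0.685   0.0265  0.066 ]
 [ 0.6077 -0.1395  0.066 ]
 [ 0.6244 -0.1508  0.066 ]
 [ 0.7042  0.0188  0.066 ]
 [ 0.5597 -0.2814  0.066 ]]
fence top S right end [[ 0.5393 -0.2793  0.066 ]
 [ 0.5671 -0.2865  0.066 ]]
blade T tip [[ 0.599  -0.2223  0.12  ]
 [ 0.5923 -0.236   0.12  ]] base [[ 0.5658 -0.2047  0.076 ]
 [ 0.5563 -0.2238  0.076 ]]
blade S tip [[ 0.5853 -0.2107  0.12  ]
 [ 0.5984 -0.2346  0.12  ]]
```

Request:
arm_command --deltas '[0,0,0,0.02,-0.03,0.04,0,0,0,0,0.04,-0.07,0.07,0,0,0,0,0.06,-0.11,0.08,0,0,0,0.01,0.36,-0.81,0.08,0,0,0,0.01,0.36,-0.81,0.08,0,0,0,0.01,0.36,-0.81,0.08,0,0,0,0.01,0.36,-0.81,0.08,0,0,0,0.01,0.36,-0.81,0.08,0,0,0,0.01,0.36,-0.81,0.08,0,0,0,0.01,0.36,-0.81,0.08,0,0,0,0.01,0.36,-0.81,0.08,0,0,0,0.01,0.36,-0.81,0.08,0,0,0,0.01,0.36,-0.81,0.08,0,0,0,0.01,0.36,-0.81,0.08,0,0,0,0.01,0.36,-0.81,0.08,0,0,0,0.01,0.36,-0.81,0.08,0,0,0,0.01,0.36,-0.81,0.08,0,0,0,0.01,0.36,-0.81,0.08,0,0,0,0.01,0.36,-0.81,0.08,0,0,0,0.01,0.36,-0.81,0.08,0]' --force 20

```text
clock: 2.1
position: [0.6324, -0.2509, 0.3245]
ee_rot: [-0.686, -3.064, 0.003]
force: [-0.4, 0.1, -0.2]
width: 0.006
gripper_force: 0.0
```

Request:
arm_command --deltas '[0,0,0,0.002,0.005,-0.04,0,0,0,0,0.002,0.005,-0.08,0,0,0,0,0.002,0.005,-0.12,0,0,0,0,0.002,0.005,-0.15,0,0,0,0,0.002,0.005,-0.18,0,0,0,0,0.002,0.005,-0.2,0,0,0,0,0.002,0.005,-0.208,0,0,0,0,0.002,0.005,-0.208,0,0,0,0,0.002,0.005,-0.208,0]'

```text
clock: 3.0
position: [0.6355, -0.2422, 0.119]
ee_rot: [0.678, 3.066, 0.0]
force: [-0.2, -0.4, -0.3]
width: 0.007
gripper_force: 0.0
```

Run:
```python
from h import *
im=optics.get_image("scene")[150:320,280:510]
cv2.imwrite("pics/s1.png",cv2.resize(im,None,fx=3,fy=3,interpolation=2))
print(sensors.observe()["position"])
```

```text
[ 0.63571104 -0.24257177  0.11929824]
```

View pics/s1.png

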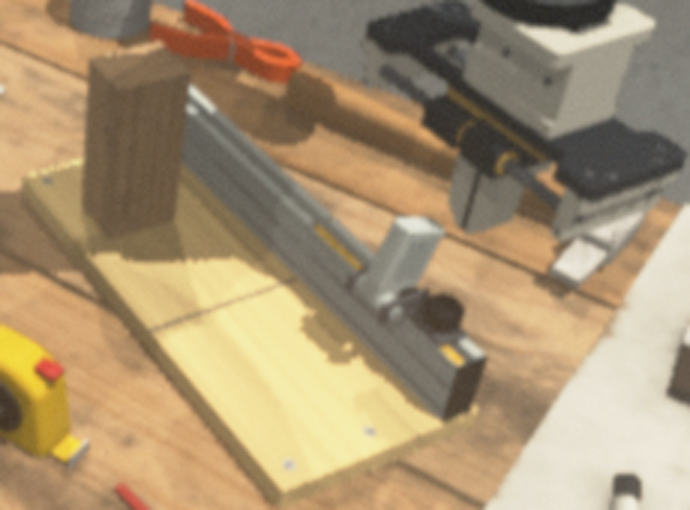

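The scene crop shows the closed fingers at (485,195), behind the blade at (400,250). The light tool at (590,255) is background. I'll push the blade forward.

Request:
arm_command --deltas '[0,0,0,-0.009,0.004,0,0,0,0,0,-0.018,0.008,0,0,0,0,0,-0.027,0.013,0,0,0,0,0,-0.036,0.017,0,0,0,0,0,-0.042,0.02,0,0,0,0,0,-0.048,0.0225,0,0,0,0,0,-0.054,0.0255,0,0,0,0,0,-0.06,0.028,0,0,0,0,0,-0.066,0.031,0,0,0,0,0,-0.072,0.034,0,0,0,0,0,-0.078,0.0365,0,0,0,0,0,-0.084,0.0395,0,0,0,0,0,-0.084,0.0395,0.02,0,0,0,0,-0.084,0.0395,0.06,0,0,0,0,-0.084,0.0395,0.1,0,0,0,0,-0.084,0.0395,0.14,0,0,0,0,-0.084,0.0395,0.17,0,0,0,0,-0.084,0.0395,0.2,0,0,0,0,-0.084,0.0395,0.2,0,0,0,0,-0.084,0.0395,0.2,0]'

```text
clock: 5.05
position: [0.5506, -0.2029, 0.3175]
ee_rot: [-0.679, -3.067, -0.001]
force: [-0.4, -1.1, -0.0]
width: 0.009
gripper_force: 0.0
```

Request:
arm_command --deltas '[0,0,0,0.01,0.036,0,0,0,0,0,0.02,0.072,0,0,0,0,0,0.03,0.11,0,0,0,0,0,0.04,0.146,0,0,0,0,0,0.05,0.182,0,0,0,0,0,0.06,0.22,0,0,0,0,0,0.069,0.254,0,0,0,0,0,0.069,0.254,0,0,0,0,0,0.069,0.254,0,0]'

```text
clock: 5.95
position: [0.619, 0.0518, 0.3156]
ee_rot: [-0.676, -3.065, 0.002]
force: [-0.6, -0.7, -0.3]
width: 0.007
gripper_force: 0.0
```

Run:
```python
from h import *
im=optics.get_image("scene")[110:320,280:510]
cv2.imwrite("pics/s2.png",cv2.resize(im,None,fx=2.7,fy=2.7,interpolation=2))
s=sensors.observe();p=s["position"];print(p,p[0]*.905-p[1]*.425,p[0]*.425+p[1]*.905)
```

```text
[0.61909861 0.05023593 0.31619092] 0.5389339725476768 0.3085804310116882
```

View pics/s2.png

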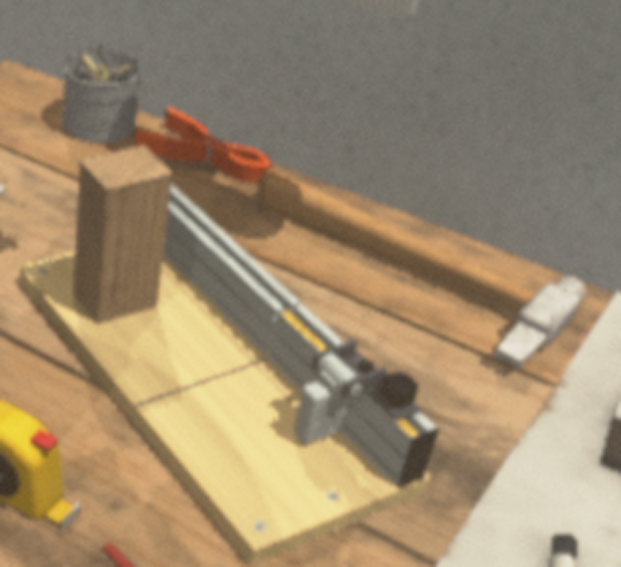

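The crop shows the blade hanging in front of the fence at (315,410), with the offcut still standing at (120,235). Next I tip the offcut.

Request:
arm_command --deltas '[0,0,0,0,0,-0.04,0,0,0,0,0,0,-0.08,0,0,0,0,0,0,-0.12,0,0,0,0,0,0,-0.15,0,0,0,0,0,0,-0.172,0,0,0,0,0,0,-0.172,0,0,0,0,-0.004,-0.009,-0.172,0,0,0,0,-0.008,-0.018,-0.172,0]'

```text
clock: 6.8
position: [0.6123, 0.0313, 0.1472]
ee_rot: [0.68, 3.065, 0.0]
force: [0.8, 0.7, -0.9]
width: 0.007
gripper_force: 0.0
```

Request:
arm_command --deltas '[0,0,0,-0.001,-0.003,0,0,0,0,0,-0.003,-0.006,0,0,0,0,0,-0.004,-0.009,0,0,0,0,0,-0.006,-0.012,0,0,0,0,0,-0.007,-0.015,0,0,0,0,0,-0.008,-0.018,0,0,0,0,0,-0.01,-0.021,0,0,0,0,0,-0.011,-0.024,0,0,0,0,0,-0.013,-0.027,0,0,0,0,0,-0.014,-0.03,0,0,0,0,0,-0.016,-0.033,0,0,0,0,0,-0.017,-0.036,0,0,0,0,0,-0.018,-0.039,0,0,0,0,0,-0.02,-0.042,0,0,0,0,0,-0.021,-0.045,0,0,0,0,0,-0.022,-0.048,0,0,0,0,0,-0.022,-0.048,0,0,0,0,0,-0.022,-0.048,0,0,0,0,0,-0.022,-0.048,0,0]'

```text
clock: 8.7
position: [0.59, -0.015, 0.1457]
ee_rot: [0.679, 3.067, 0.0]
force: [0.3, -0.0, 0.1]
width: 0.005
gripper_force: 0.0
```

Run:
```python
from h import *
im=optics.get_image("scene")[110:320,280:510]
cv2.imwrite("pics/s3.png",cv2.resize(im,None,fx=2.7,fy=2.7,interpolation=2))
s=sensors.observe();p=s["position"];print(p,p[0]*.905-p[1]*.425,p[0]*.425+p[1]*.905)
```

```text
[ 0.58997144 -0.01497951  0.14573295] 0.5402904435418834 0.23718140960769513
```

View pics/s3.png

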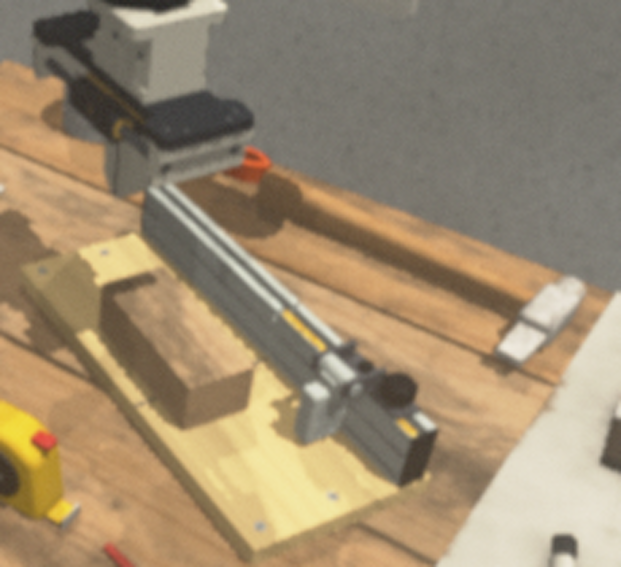

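The offcut now lies flat, with top-face corners at about (102,292),(158,270),(252,372),(180,391) in the crop. I'll turn these into board coordinates.

Run:
```python
from h import *
P=np.array([(102,292),(158,270),(252,372),(180,391)])/2.7+[280-.3,110-.3]
X=ray("scene",P,.062);print(np.c_[X[:,0]*.905-X[:,1]*.425,X[:,0]*.425+X[:,1]*.905].round(4))
P=np.array([(182,427),(247,408)])/2.7+[280-.3,110-.3]
X=ray("scene",P,.018);print(np.c_[X[:,0]*.905-X[:,1]*.425,X[:,0]*.425+X[:,1]*.905].round(4))
```

```text
[[0.5081 0.208 ]
 [0.5616 0.2135]
 [0.5592 0.083 ]
 [0.5025 0.0882]]
[[0.5126 0.0934]
 [0.5666 0.0896]]
```

Request:
arm_command --deltas '[0,0,0,-0.024,-0.013,0.02,91,0,0,0,-0.048,-0.026,0.02,91,0,0,0,-0.072,-0.039,0.02,91,0,0,0,-0.096,-0.051,0.02,91,0,0,0,-0.096,-0.051,0,91,0,0,0,-0.096,-0.051,0,91,0,0,0,-0.096,-0.051,0,91,0,0,0,-0.096,-0.051,-0.03,91,0,0,0,-0.096,-0.051,-0.06,91,0,0,0,-0.096,-0.051,-0.08,91,0,0,0,-0.096,-0.051,-0.093,91,0,0,0,-0.096,-0.051,-0.093,91,0,0,0,-0.096,-0.051,-0.093,91]'

```text
clock: 10.05
position: [0.4946, -0.0662, 0.0534]
ee_rot: [0.679, 3.067, 0.0]
force: [-0.8, -0.6, -0.2]
width: 0.986
gripper_force: 0.0
```

Run:
```python
from h import *
s=sensors.observe();p=s["position"];print(p,p[0]*.905-p[1]*.425,p[0]*.425+p[1]*.905)
R=cv2.Rodrigues(s["ee_rot"])[0];print("y axis deg",np.degrees(np.arctan2(R[1,1],R[0,1])),s["force"])
```

```text
[ 0.4946003  -0.06618656  0.05335101] 0.47574255772227275 0.15030629150932315
y axis deg 65.0187390401187 [-0.81952877 -0.59802272 -0.24109755]
```

Request:
arm_command --deltas '[0,0,0,0.006,-0.003,0,91,0,0,0,0.012,-0.0055,0,91,0,0,0,0.018,-0.0085,0,91,0,0,0,0.023,-0.011,0,91,0,0,0,0.028,-0.013,0,91,0,0,0,0.033,-0.0155,0,91,0,0,0,0.038,-0.018,0,91,0,0,0,0.043,-0.02,0,91,0,0,0,0.048,-0.0225,0,91,0,0,0,0.052,-0.0245,0,91,0,0,0,0.056,-0.0265,0,91,0,0,0,0.058,-0.027,0,91,0,0,0,0.058,-0.027,0,91]'

```text
clock: 11.35
position: [0.5524, -0.0935, 0.0528]
ee_rot: [0.68, 3.066, -0.0]
force: [-0.5, -0.3, 0.8]
width: 0.993
gripper_force: 0.0
```

Request:
arm_command --deltas '[0,0,0,0.0015,-0.0007,0,91,0,0,0,0.003,-0.0014,0,91,0,0,0,0.003,-0.0014,0,91]'

```text
clock: 11.65
position: [0.555, -0.0945, 0.0528]
ee_rot: [0.68, 3.067, 0.0]
force: [-1.1, -0.6, -0.8]
width: 0.991
gripper_force: 0.6
```

Request:
arm_command --deltas '[0,0,0,0.001,-0.0005,0,91,0,0,0,0.002,-0.001,0,91,0,0,0,0.002,-0.001,0,91]'

```text
clock: 11.95
position: [0.5573, -0.0958, 0.0528]
ee_rot: [0.68, 3.067, -0.0]
force: [-0.7, 0.3, -1.0]
width: 0.992
gripper_force: 0.4
```

Request:
arm_command --deltas '[0,0,0,0.001,-0.0005,0,91,0,0,0,0.002,-0.001,0,91,0,0,0,0.002,-0.001,0,91]'

```text
clock: 12.25
position: [0.558, -0.0961, 0.0526]
ee_rot: [-0.679, -3.065, -0.001]
force: [-4.9, 1.6, 4.9]
width: 0.993
gripper_force: 2.9
```

Request:
arm_command --deltas '[0,0,0,0.001,-0.0005,0,91,0,0,0,0.001,-0.0005,0,91]'

```text
clock: 12.45
position: [0.558, -0.0961, 0.0525]
ee_rot: [-0.678, -3.063, -0.001]
force: [-9.6, 3.9, 7.1]
width: 0.992
gripper_force: 4.7
```

Run:
```python
from h import *
im=optics.get_image("top")[112:217,218:393]
cv2.imwrite("pics/t4.png",cv2.resize(im,None,fx=4,fy=4,interpolation=2))
s=sensors.observe();p=s["position"];print(p,p[0]*.905-p[1]*.425,p[0]*.425+p[1]*.905,s["force"])
```

```text
[ 0.55795865 -0.09618956  0.05250887] 0.5458331453635811 0.1500808757108814 [-8.35850377  3.78567927  7.61204499]
```

Request:
arm_command --deltas '[0,0,0,-0.006,0.003,0,91,0,0,0,-0.014,0.006,0,91,0,0,0,-0.014,0.006,0.03,60,0,0,0,-0.014,0.006,0.07,0,0,0,0,0.02,0.03,0.08,0,0,0,0,0.05,0.06,0.08,0,0,0,0,0.083,0.088,0.08,0,0,0,0,0.083,0.088,0.08,0,0,0,0,0.083,0.088,0.08,0,0,0,0,0.083,0.088,0.05,0,0,0,0,0.083,0.088,0.02,0,0,0,0,0.083,0.088,0,0,0,0,0,0.083,0.088,0,0,0,0,0,0.083,0.088,0,0]'

```text
clock: 13.9
position: [0.6424, -0.0104, 0.0532]
ee_rot: [-0.682, -3.066, 0.001]
force: [-0.1, -0.9, 0.6]
width: 0.018
gripper_force: 0.0
```

Run:
```python
from h import *
s=sensors.observe();p=s["position"];print(p,p[0]*.905-p[1]*.425,p[0]*.425+p[1]*.905,s["force"],s["width"])
```

```text
[ 0.64238468 -0.01041534  0.05324844] 0.5857846541834835 0.263587604740462 [-0.11137366 -0.85859408  0.63833635] 0.01789406995400822
```

Request:
arm_command --deltas '[0,0,0,-0.002,-0.0045,0,0,0,0,0,-0.0045,-0.0091,0,0,0,0,0,-0.0064,-0.0136,0,0,0,0,0,-0.0085,-0.0181,0,0,0,0,0,-0.0106,-0.0226,0,0,0,0,0,-0.0127,-0.0271,0,0,0,0,0,-0.0149,-0.0317,0,0,0,0,0,-0.017,-0.0362,0,0,0,0,0,-0.0191,-0.0407,0,0,0,0,0,-0.0212,-0.0452,0,0,0,0,0,-0.0225,-0.048,0,0,0,0,0,-0.0238,-0.0507,0,0,0,0,0,-0.0238,-0.0507,0,0]'

```text
clock: 15.2
position: [0.6189, -0.0604, 0.0528]
ee_rot: [-0.68, -3.067, 0.0]
force: [0.2, 0.7, 0.9]
width: 0.005
gripper_force: 0.3
```

Request:
arm_command --deltas '[0,0,0,-0.0005,-0.001,0,0,0,0,0,-0.001,-0.002,0,0,0,0,0,-0.001,-0.002,0,0]'

```text
clock: 15.5
position: [0.6181, -0.0618, 0.0527]
ee_rot: [-0.68, -3.067, -0.0]
force: [1.3, 3.1, 1.9]
width: 0.006
gripper_force: 1.1
```

Request:
arm_command --deltas '[0,0,0,-0.0005,-0.001,0,0,0,0,0,-0.001,-0.002,0,0,0,0,0,-0.001,-0.002,0,0]'

```text
clock: 15.8
position: [0.6169, -0.064, 0.0527]
ee_rot: [-0.68, -3.067, 0.0]
force: [0.0, 2.2, 1.4]
width: 0.003
gripper_force: 1.0
```

Request:
arm_command --deltas '[0,0,0,-0.0005,-0.001,0,0,0,0,0,-0.001,-0.002,0,0,0,0,0,-0.001,-0.002,0,0]'

```text
clock: 16.1
position: [0.6159, -0.0661, 0.0527]
ee_rot: [-0.68, -3.067, 0.0]
force: [0.2, 1.9, 1.7]
width: 0.003
gripper_force: 0.9
```

Request:
arm_command --deltas '[0,0,0,-0.0005,-0.001,0,0,0,0,0,-0.001,-0.002,0,0,0,0,0,-0.001,-0.002,0,0]'

```text
clock: 16.4
position: [0.6156, -0.0663, 0.0528]
ee_rot: [0.678, 3.067, 0.003]
force: [1.6, 4.4, 0.8]
width: 0.008
gripper_force: 3.3
```

Request:
arm_command --deltas '[0,0,0,-0.0005,-0.001,0,0,0,0,0,-0.0005,-0.001,0,0]'

```text
clock: 16.6
position: [0.6153, -0.0663, 0.0528]
ee_rot: [0.677, 3.067, 0.004]
force: [3.8, 8.4, 1.2]
width: 0.009
gripper_force: 4.5
```

Request:
arm_command --deltas '[0,0,0,0.004,0.009,0,0,0,0,0,0.012,0.027,0,0,0,0,0,0.012,0.027,0.04,0,0,0,0,0.012,0.027,0.08,0,0,0,0,0.012,0.027,0.12,0,0,0,0,0.012,0.027,0.16,0,0,0,0,0.012,0.06,0.2,0,0,0,0,0.012,0.1,0.22,0,0,0,0,0.012,0.14,0.22,0,0,0,0,0.012,0.18,0.22,0,0,0,0,0.012,0.18,0.22,0]'

```text
clock: 17.7
position: [0.6257, 0.1205, 0.2721]
ee_rot: [-0.664, -3.068, -0.005]
force: [-0.3, 1.1, 0.6]
width: 0.004
gripper_force: 0.0
```

Run:
```python
from h import *
a=optics.get_image("top")[112:217,218:393];b=optics.get_image("scene")[190:320,300:475]
a=cv2.resize(a,(700,420),interpolation=2)[:230];b=cv2.resize(b,(490,364),interpolation=2)
c=np.zeros((600,700,3),np.uint8);c[:230]=a;c[234:598,:490]=b
cv2.imwrite("pics/f5.png",c);print(sensors.observe()["position"])
```

```text
[0.62627358 0.11325355 0.27225847]
```

View pics/f5.png

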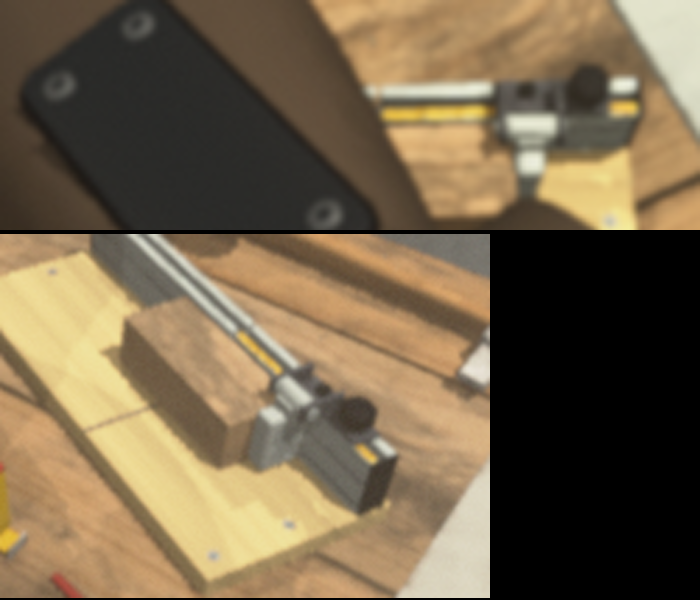

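The top view's left part is hidden by the arm. In the scene crop the offcut lies along the fence with its end against the blade at (255,440). I'll press it gently against the fence once more to take out any small yaw.

Request:
arm_command --deltas '[0,0,0,-0.02,-0.043,-0.03,91,0,0,0,-0.038,-0.085,-0.06,91,0,0,0,-0.058,-0.128,-0.08,91,0,0,0,-0.08,-0.17,-0.1,91,0,0,0,-0.102,-0.221,-0.1,91,0,0,0,-0.102,-0.221,-0.1,91,0,0,0,-0.102,-0.221,-0.1,91,0,0,0,-0.102,-0.221,-0.14,91,0,0,0,-0.102,-0.221,-0.18,91,0,0,0,-0.102,-0.221,-0.21,91,0,0,0,-0.102,-0.221,-0.218,91,0,0,0,-0.102,-0.221,-0.218,91,0,0,0,-0.102,-0.221,-0.218,91]'

```text
clock: 19.1
position: [0.5256, -0.1099, 0.056]
ee_rot: [0.679, 3.066, 0.0]
force: [0.6, 0.8, 0.5]
width: 0.99
gripper_force: 0.0
```

Run:
```python
from h import *
s=sensors.observe();p=s["position"];print(p,p[0]*.905-p[1]*.425,p[0]*.425+p[1]*.905,s["force"],s["width"])
R=cv2.Rodrigues(s["ee_rot"])[0];print("y axis deg",np.degrees(np.arctan2(R[1,1],R[0,1])))
```

```text
[ 0.52563254 -0.1099446   0.05595119] 0.5224239064892453 0.12389397009852725 [0.64036964 0.80414974 0.53313878] 0.9899693341265783
y axis deg 65.00751460593543
```

Request:
arm_command --deltas '[0,0,0,0.005,-0.0023,0,91,0,0,0,0.01,-0.0047,0,91,0,0,0,0.014,-0.0066,0,91,0,0,0,0.017,-0.008,0,91,0,0,0,0.019,-0.0089,0,91,0,0,0,0.02,-0.0094,0,91,0,0,0,0.021,-0.0099,0,91,0,0,0,0.021,-0.0099,0,91]'

```text
clock: 19.9
position: [0.5456, -0.1197, 0.0547]
ee_rot: [-0.68, -3.067, -0.0]
force: [0.6, -0.1, -0.3]
width: 0.992
gripper_force: 0.0
```

Request:
arm_command --deltas '[0,0,0,0.001,-0.0005,0,91,0,0,0,0.001,-0.0005,0,91]'

```text
clock: 20.1
position: [0.5464, -0.12, 0.0547]
ee_rot: [-0.679, -3.067, -0.0]
force: [-0.7, 0.1, 0.3]
width: 0.993
gripper_force: 0.4
```

Request:
arm_command --deltas '[0,0,0,0.001,-0.0005,0,91,0,0,0,0.001,-0.0005,0,91]'

```text
clock: 20.3
position: [0.5469, -0.1203, 0.0546]
ee_rot: [-0.679, -3.066, -0.001]
force: [-4.5, 1.1, 3.2]
width: 0.994
gripper_force: 2.2
```

Request:
arm_command --deltas '[0,0,0,0.0005,-0.0002,0,91,0,0,0,0.0005,-0.0002,0,91]'

```text
clock: 20.5
position: [0.5469, -0.1203, 0.0546]
ee_rot: [-0.679, -3.065, -0.001]
force: [-6.3, 3.4, 6.4]
width: 0.991
gripper_force: 3.4
```

Request:
arm_command --deltas '[0,0,0,-0.006,0.003,0,91,0,0,0,-0.016,0.008,0,91,0,0,0,-0.02,0.009,0.03,91,0,0,0,-0.02,0.009,0.07,91,0,0,0,-0.02,0.009,0.11,91,0,0,0,-0.02,0.009,0.15,91,0,0,0,-0.02,0.009,0.19,91,0,0,0,-0.03,0.05,0.23,91,0,0,0,-0.04,0.09,0.25,91,0,0,0,-0.06,0.13,0.25,91,0,0,0,-0.08,0.17,0.25,91,0,0,0,-0.1,0.21,0.25,91,0,0,0,-0.12,0.25,0.25,91,0,0,0,-0.14,0.29,0.25,91,0,0,0,-0.16,0.33,0.25,91,0,0,0,-0.18,0.37,0.25,91,0,0,0,-0.2,0.42,0.25,91,0,0,0,-0.2,0.46,0.25,91,0,0,0,-0.2,0.5,0.25,91,0,0,0,-0.2,0.5,0.25,91]'

```text
clock: 22.5
position: [0.3459, 0.3842, 0.3041]
ee_rot: [-0.67, -3.068, -0.003]
force: [0.2, -0.8, -0.4]
width: 0.99
gripper_force: 0.0
```

Run:
```python
from h import *
a=optics.get_image("top")[112:217,218:393];b=optics.get_image("scene")[220:320,300:440]
a=cv2.resize(a,(600,360),interpolation=2)[:240];b=cv2.resize(b,(504,360),interpolation=2)
c=np.zeros((600,600,3),np.uint8);c[:240]=a;c[240:,:504]=b
cv2.imwrite("pics/f6.png",c)
```

```text
(no output)
```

View pics/f6.png

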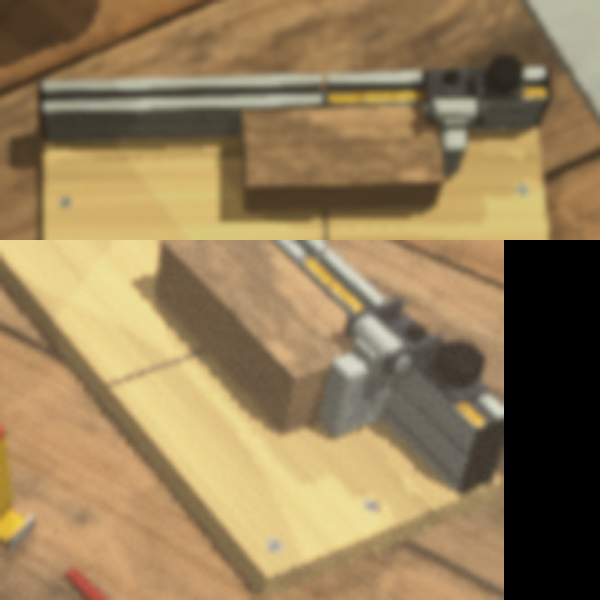

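Both views show the offcut flat along the fence, with its right end at (440,150) in the top view, against the hanging blade. The arm is clear.

```bash
python3 -c "
from cell import arm
print(arm.sign_off())"
```

```text
the job is handed in; nothing more can be done
None
```

The job is handed in at about 22.6 s: stop blade flipped down, offcut tipped flat and pushed against fence and blade (seen in both views, verdict not shown), bystanders never approached.

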